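# Show the purple crystal at the jewellery stall

### The job

A customer wants to see the purple crystal. First hang the red marker by its hole on the brass post of the purple crystal's stand, down flat on the base, and let go of it, so that the spot is marked as taken. Then take up the tongs, close them on the purple crystal and lift it from its riser until its foot is at least 5 cm above the riser; finish while holding it there, still, in the tongs. Never touch the purple crystal with the gripper itself, leave the green and amber crystals where they stand, and leave the marker hanging.

Things in the scene. Friction and masses are not known exactly. Their poses are not given: they have to be found in the camera images.
- crystal_purple: Purple crystal: upright round column 26 mm diameter with a blunt point, 38 mm tall, about 25 to 50 g, loose, standing on its stand's riser. Origin at the centre of its foot; sides are straight from 3 to 25 mm above the foot.
- crystal_green: Green crystal: upright round column 26 mm diameter with a blunt point, 38 mm tall, about 25 to 50 g, loose, standing on its stand's riser. Origin at the centre of its foot; sides are straight from 3 to 25 mm above the foot. Not to be moved.
- crystal_amber: Amber crystal: upright round column 26 mm diameter with a blunt point, 38 mm tall, about 25 to 50 g, loose, standing on its stand's riser. Origin at the centre of its foot; sides are straight from 3 to 25 mm above the foot. Not to be moved.
- stand_a: Fixed stand of the purple crystal; all three are alike. Dark wood base 130 x 64 mm, 10 mm thick, x -50 to +80 mm of the origin (underside, on the table). Black round riser 24 mm diameter at x -25, its flat top (under the crystal) 45 mm above the table. Brass post 8 mm diameter at x +30, tip 55 mm above the table. x points from riser to post, within 0.25 rad of away from the robot.
- stand_b: Fixed stand of the green crystal; all three are alike. Dark wood base 130 x 64 mm, 10 mm thick, x -50 to +80 mm of the origin (underside, on the table). Black round riser 24 mm diameter at x -25, its flat top (under the crystal) 45 mm above the table. Brass post 8 mm diameter at x +30, tip 55 mm above the table. x points from riser to post, within 0.25 rad of away from the robot.
- stand_c: Fixed stand of the amber crystal; all three are alike. Dark wood base 130 x 64 mm, 10 mm thick, x -50 to +80 mm of the origin (underside, on the table). Black round riser 24 mm diameter at x -25, its flat top (under the crystal) 45 mm above the table. Brass post 8 mm diameter at x +30, tip 55 mm above the table. x points from riser to post, within 0.25 rad of away from the robot.
- stand_a_post (a point): Foot of the brass post on the purple crystal's stand, at the top face of the base (10 mm above the table); the post rises 45 mm from here. Axes as the stand's.
- marker: Red plastic marker, about 50 g, loose, starts flat on the table: a plate 6 mm thick, 70 mm long, with a 16 mm through hole; an upright flag stands on its other end. Origin on the hole's axis at the plate's underside; x from hole to flag, z up. The hole end is 34 mm wide (x -17 to +17 mm), the flag end 30 mm wide (to x +53).
- marker_hole (a point): Centre of the marker's hole at the plate's underside (same as its origin).
- marker_flag (a point): Place to grip the flag: 35 mm along x from the hole, 36 mm above the underside. The flag is 10 mm thick (along the marker's y), 34 mm long (x, +18 to +52 mm) and its top is 52 mm above the underside.
- tongs: Sprung steel tongs, 90 g, lying level on a wooden rest, underside 27 mm above the table. Origin: midline, underside, at the black grip plates (centre of mass within 10 mm); x from hinge (80 mm behind the origin) to tips, z up, 18 mm high. They close sideways (along y) like a V; a spring keeps them fully open at rest, so they stay in the fingers only while squeezed.
- tongs_grip (a point): Middle of the grip plates, on the midline, 9 mm above the underside. Plates: 42 mm long in x, 18 mm high, outside width 46 mm fully open (49 at most). Squeezing them takes 4 N when open, rising to 7 N when the tips are 26 mm apart (plates then 34 mm wide). Per 1 mm that the plates close, the tips close 2.1 mm. Held at about 42 mm they are firm in the fingers with the tips still wide enough.
- tongs_tip (a point): Point midway between the open rubber tip pads, 89 mm along x from the origin, 9 mm above the underside; the crystal should be here when the tongs close. Pads: 30 mm long (x +74 to +104), 18 mm high, 53 mm apart fully open, 66 mm over their outsides.
- rest: Fixed wooden rest of the tongs, axes along theirs: base 150 x 50 mm, 6 mm thick, with two crossbars, tops 30 mm above the table, at x -62 and +55 mm (each 14 mm long in x, 50 and 76 mm wide). Between the bars there are 21 mm of free height under the tongs for fingertips. Origin: centre of its underside.
- tongs_jaw: The moving arm of the tongs (the right one, -y side), hinged to the rest of the tongs; origin on the hinge axis, at the underside. A squeeze of 30 to 50 N on the grip plates holds the crystal well.
Mind the look-alikes: they are no part of the job. Several things look just like the marker: the one meant starts nearest to the robot's base.

How it is judged (in metres and radians):
On the way, in this order (a step that is already met when the one before it is completed fails the run):
1. the red marker hangs flat on the purple crystal's post, let go (horizontal distance between marker_hole and stand_a_post below 0.006 m and z of marker_hole in the frame of stand_a_post below 0.006 m and angle between marker's own z axis and vertical below 0.12 rad and contact force between marker and the fingers below 0.05 N and linear speed of marker below 0.03 m/s), for 0.2 s.
2. the tongs are lifted off their rest in the gripper (height (world z) of tongs above 0.05 m and contact force between the fingers and tongs above 0.5 N), for 0.2 s.
At the end, for the whole second after the job is handed in: Purple crystal still in the tongs only, foot over 48 mm above its riser, leaning under 0.6 rad; fingers hold the tongs; marker flat on the base, hole within 6 mm of the post axis, tilt under 0.12 rad, let go; other crystals within 15 mm of their starts (horizontal distance between marker_hole and stand_a_post below 0.006 m and z of marker_hole in the frame of stand_a_post below 0.006 m and angle between marker's own z axis and vertical below 0.12 rad and contact force between each of marker, crystal_purple and the fingers below 0.05 N and height (world z) of crystal_purple above 0.093 m and angle between crystal_purple's own z axis and vertical below 0.6 rad and contact force between crystal_purple and tongs_jaw above 0.3 N and contact force between crystal_purple and stand_a below 0.02 N and contact force between crystal_purple and stand_b below 0.02 N and contact force between crystal_purple and stand_c below 0.02 N and contact force between the fingers and tongs above 1 N and height (world z) of tongs above 0.07 m and linear speed of crystal_purple below 0.05 m/s and distance of each of crystal_green, crystal_amber from where it was at the start of the episode below 0.015 m); the arm keeps its last pose, push and grip.
It fails at once if the gripper's fingers touch the purple crystal (contact force between crystal_purple and the fingers above 0.3 N).
It fails at once if the green or amber crystal is disturbed (distance of any of crystal_green, crystal_amber from where it was at the start of the episode above 0.015 m).
It also fails if it takes over 54 s, if anything falls off the work surface, if the arm or the gripper's body presses on something with over 40 N, if the wrist force passes 120 N, or if a joint passes its speed limit or range.

### The arm

A 6-joint arm with a two-finger parallel gripper is mounted at the origin on the work surface. World frame = base frame: x ahead of the robot, y to its left, z up, the work surface at z = 0. Lengths are in mm, angles in rad, forces in N, time in s.
With the tool pointing down it reaches from about 275 to 750 mm from the base axis. Payload 10.2 kg.
Tool frame: the origin (TCP) lies at the very end of the fingers, on their centre line; the grasp point (between the pads) lies 19 mm behind it; x points along the fingers, y is the direction in which the jaws open and shut, and the axes are right-handed (so a half turn about x gives the same grasp; the last joint's range is limited). The gripper opens to 85 mm and grips with 20 to 120 N. Pads are 22 mm wide; open, the fingers measure 114 mm over their backs; the gripper's body (76 mm by 85 mm) begins 54 mm behind the grasp point. The pads swing forward as they close: fully open they stand 13 mm farther back than shut.
Start: joints at [-0.223, 0.313, 1.498, -0, 1.331, -0.223], TCP at [525.006, -0.013, 206.594] pointing down, gripper open.
Joint ranges: [-2.94, 2.94], [-0.97, 2.17], [0.19, 2.56], [-1.23, 4.37], [0.02, 3.11], [-2.88, 2.88]. Speed limits (rad/s): [2.39, 2.39, 3.01, 3.14, 3.14, 3.14].

### API

Orientations are given as a unit quaternion [w, x, y, z].
In Python, from rig import ctrl, viewer, order gives the robot as it stands. The module is installed in compiled form; this text tells all that it offers.
- The arm moves only by the tool carry_out, never from a script. Its argument "deltas" is a list of rows, each a list of 7 numbers: the gripper command: -1 is fully open, 1 is shut, values between are in proportion, then the shift along the tool's x, y, z in mm, then the turn, a rotation vector about the tool's x, y, z in degrees. A call has exactly 5 rows; each row is the pose to reach, as a shift and turn from the pose commanded when the call began, along the tool's axes at that moment; what a row does not reach only later rows make up. A row lasts 1/8 s, in which the tool goes at most 62.5 mm and 10.7 degrees, less where a joint would pass 70% of its speed; a pose out of reach is approached as far as the arm can. A call with a gripper value outside its range is refused whole. The fingers move at their own pace and stop on an object; "newtons" is the grip in N (left out, the last holds). Time passes only in rows, so rows that repeat a pose let the fingers close, or fill a call up. It gives the time, the measured TCP pose, the force and the opening at its end, in the units of the state.
- ctrl.sense(): the state, without advancing time (a new reading comes with each control period).
- viewer.capture(name): name is "scene" or "side" or "wrist"; returns the picture (400x640x3 uint8, red, green, blue); there is no depth.
- viewer.calibration(name): a dict with "fx", "fy", "cx", "cy" (pixels), "xyz" and "attitude" of the camera in the world; the wrist camera has in their place "T_tool_cam" (4x4, takes a point from camera to tool coordinates, whose origin is the TCP and whose axes are the tool frame's). Camera axes: x right, y down, z forward; pixel columns grow to the right and rows downward; lengths in mm; the calibration is good to about 2 mm. A picture is of the moment at which its call begins: read the wrist's pose just before it. calibration takes no time and is no camera call.
- order.finish_job(): hands the job in, once; it reports no verdict.
The state is a dict: "time_s": time; "joints": joint angles; "dq": joint speeds; "tau": joint torques, N m; "eef_pos": TCP position; "ee_rot": TCP orientation; "force": force on the tool from outside, world axes, zero at the start; "wrist_torque": the same for the moment, N m; "grip_width": opening from 0.0 (shut) to 1.0 (fully open).
Only numpy, scipy, OpenCV 4.12 (cv2) and the standard library are available. Lean on these libraries where they do the work, as an engineer would, in place of code of your own. Each camera call takes 0.05 s, during which the arm holds its last target. There are 200 camera calls.

## Working session

There is one attempt and no reset: what is moved stays moved. The work goes in short steps, Python scripts to look and compute and a tool call to move; the robot and the scene stay as the last step left them, time stands still between calls to the robot, and variables do not carry over. Pictures are saved under pics/ and viewed, about 8 in all and at most 12, crops included, and the job is handed in when it is done.

Besides the shell and the picture viewer there is one more tool, called as name(argument=value, ...), one argument or row to a line, values as JSON. carry_out: Moves the arm, as the interface text tells. Its arguments: {"type":"object","properties":{"deltas":{"type":"array"},"newtons":{"type":"number"}},"required":["deltas"]}

```bash
mkdir -p pics; python3 - <<'E'
from rig import ctrl, viewer
import cv2
s=ctrl.sense(); print(s)
for n in ("scene","side","wrist"):
    print(n,viewer.calibration(n))
    cv2.imwrite(f"pics/{n}0.png",viewer.capture(n)[:,:,::-1])
E
```

```text
{'time_s': 0.0, 'joints': array([-2.23390946e-01,  3.13434510e-01,  1.49845475e+00, -9.08774823e-06,
        1.33099110e+00, -2.23389850e-01]), 'dq': array([ 6.30457327e-07,  9.77124166e-04, -3.79149383e-04,  3.06455980e-04,
        2.53081242e-04,  1.12987882e-03]), 'tau': array([-5.78409599e-04, -4.12261176e+01, -2.59742296e+01, -3.58453699e-04,
        4.11797926e-03, -1.23038126e-05]), 'eef_pos': array([5.24706547e+02, 5.67200848e-02, 2.06036372e+02]), 'ee_rot': array([ 0.49961658,  0.49975438,  0.50038375, -0.50024488]), 'force': array([ 0.11274052,  0.37441202, -1.04748053]), 'wrist_torque': array([-0.01705105, -0.03301533, -0.03022702]), 'grip_width': 0.9980873198996025}
scene {'fx': 456.9193096004965, 'fy': 456.9193096004965, 'cx': 318.09592712367476, 'cy': 201.9818988966374, 'xyz': array([1151.35376694,  648.76804194,  617.2909534 ]), 'attitude': array([-0.1958653 ,  0.34438901,  0.79653595, -0.4566875 ])}
side {'fx': 361.41702958872065, 'fy': 361.41702958872065, 'cx': 315.57160084963886, 'cy': 197.2356405004378, 'xyz': array([ 145.59613727, -470.89412416,  557.99440026]), 'attitude': array([-0.41856771,  0.8551622 , -0.27618382,  0.13122948])}
wrist {'fx': 311.87217703331004, 'fy': 311.87217703331004, 'cx': 315.30099298744557, 'cy': 199.605192560645, 'T_tool_cam': array([[ 8.62558534e-04, -2.87161579e-01,  9.57881769e-01,
        -1.66710032e+02],
       [ 9.99999453e-01,  8.14140244e-04, -6.56415316e-04,
        -4.15180133e-02],
       [-5.91352839e-04,  9.57881811e-01,  2.87162124e-01,
        -7.32054326e+01],
       [ 0.00000000e+00,  0.00000000e+00,  0.00000000e+00,
         1.00000000e+00]])}
```

View pics/scene0.png

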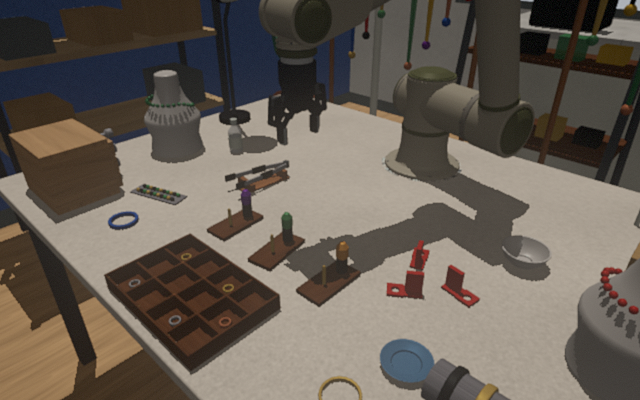

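View pics/side0.png

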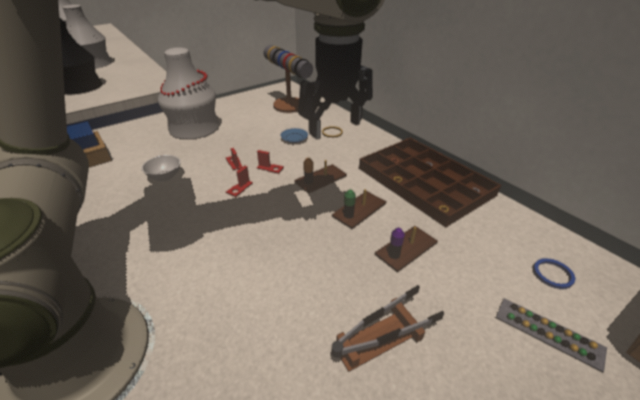

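The scene view shows the red markers near (420,255), (410,285) and (460,288), the purple crystal at (246,205), and the tongs at (257,177). The side view shows the purple crystal at (397,240) and the tongs near (385,325).

```bash
cat > h.py <<'E'
from rig import ctrl, viewer
import numpy as np, cv2
from scipy.spatial.transform import Rotation as R
def rot(q): return R.from_quat(np.roll(q,-1))
def cam(name):
    c=viewer.calibration(name)
    if name=="wrist":
        s=ctrl.sense(); T=c["T_tool_cam"]; Rt=rot(s["ee_rot"]).as_matrix()
        return c,Rt@T[:3,:3],s["eef_pos"]+Rt@T[:3,3]
    return c,rot(c["attitude"]).as_matrix(),np.array(c["xyz"])
def cast(C,px,z):
    c,M,o=C; px=np.atleast_2d(px).astype(float)
    d=np.c_[(px[:,0]-c["cx"])/c["fx"],(px[:,1]-c["cy"])/c["fy"],np.ones(len(px))]@M.T
    return o+d*((z-o[2])/d[:,2])[:,None]
def proj(C,p):
    c,M,o=C; q=(np.atleast_2d(p)-o)@M
    return np.c_[c["fx"]*q[:,0]/q[:,2]+c["cx"],c["fy"]*q[:,1]/q[:,2]+c["cy"]]
def mask(im,lo,hi):
    h=cv2.cvtColor(im,cv2.COLOR_RGB2HSV); 
    return cv2.inRange(h,np.array(lo),np.array(hi))
RED=((0,150,60),(6,255,255)); PUR=((122,70,25),(165,255,255)); GRN=((45,60,25),(90,255,255))
def blobs(m,amin=30):
    n,l,st,ce=cv2.connectedComponentsWithStats(m)
    return [(ce[i],st[i],l==i) for i in range(1,n) if st[i][4]>=amin]
E
python3 - <<'E'
from h import *
for n in ("scene","side"):
    im=cv2.imread(f"pics/{n}0.png")[:,:,::-1].copy(); C=cam(n)
    for nm,k,z in (("red",RED,15),("pur",PUR,62),("grn",GRN,62)):
        for ce,st,_ in blobs(mask(im,*k)): print(n,nm,ce.round(),st,cast(C,ce,z)[0].round())
C=cam("side")
print("tongs hinge, tips",cast(C,[[338,350],[418,292],[440,316]],36).round())
print(cam("wrist")[1].round(2),cam("wrist")[2])
E
```

```text
scene red [419. 254.] [410 241  19  28 176] [420. 259.  15.]
scene red [456. 270.] [449 266  15   9  44] [413. 344.  15.]
scene red [610. 271.] [602 268  20   7  82] [197. 577.  15.]
scene red [415. 273.] [407 271  17   5  48] [479. 287.  15.]
scene red [396. 290.] [387 283  21  13 160] [548. 289.  15.]
scene red [607. 286.] [604 283   7   6  32] [253. 586.  15.]
scene red [462. 295.] [442 284  37  22 207] [474. 390.  15.]
scene red [613. 294.] [610 291   8   7  35] [271. 602.  15.]
scene red [622. 302.] [618 299   9   7  41] [284. 620.  15.]
scene red [633. 309.] [629 306   9   7  48] [292. 641.  15.]
scene pur [426.  45.] [422  41   8   8  47] [-1272.  -783.    62.]
scene pur [245. 193.] [241 189   9   8  56] [ 555. -165.   62.]
scene grn [411.  26.] [407   0  10  62 193] [-1749. -1194.    62.]
scene grn [381.  13.] [378  10   7   8  43] [-2081. -1702.    62.]
scene grn [562.  46.] [554  34  17  26 256] [-1769.  -193.    62.]
scene grn [583.  46.] [573  35  25  27 365] [-1839.  -100.    62.]
scene grn [274.  42.] [272  36   5  16  31] [ -724. -1482.    62.]
scene grn [634.  86.] [6
[... 275 characters left out ...]
524. 277.  15.]
side red [239. 188.] [228 182  23  13  89] [413. 243.  15.]
side pur [398. 235.] [393 228  12  17 125] [ 573. -146.   62.]
side grn [350. 197.] [345 190  10  16 120] [574.   3.  62.]
side grn [552. 325.] [549 322   7   6  34] [ 621. -423.   62.]
side grn [533. 327.] [530 324   7   7  31] [ 594. -408.   62.]
side grn [576. 337.] [573 334   8   6  38] [ 630. -454.   62.]
side grn [558. 339.] [554 336   8   7  38] [ 604. -440.   62.]
side grn [583. 352.] [579 349   9   6  41] [ 613. -471.   62.]
tongs hinge, tips [[ 340. -252.   36.]
 [ 520. -250.   36.]
 [ 513. -304.   36.]]
[[ 1.    0.   -0.  ]
 [ 0.   -0.96 -0.29]
 [-0.    0.29 -0.96]] [524.89451473  73.21256557 372.90064095]
```

View pics/wrist0.png

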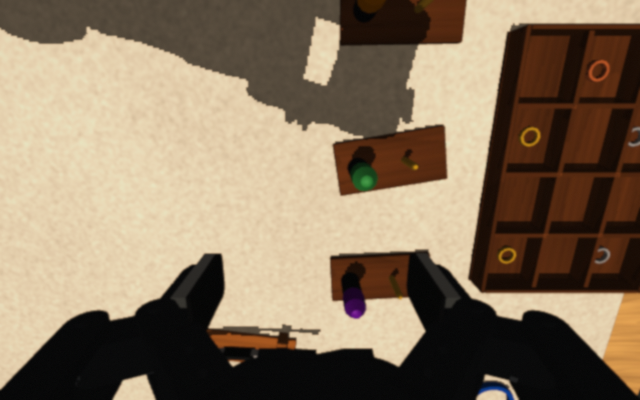

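Seen from the wrist at the start, the purple stand is below at about (380,275), with its post at (395,285). The marker nearest the base is near (413,243), so I'm moving the camera over it.

carry_out(
  deltas=[
    [-1,0,-95,-310,0,0,0],
    [-1,0,-95,-310,0,0,0],
    [-1,0,-95,-310,0,0,0],
    [-1,0,-95,-310,0,0,0],
    [-1,0,-95,-310,0,0,0],
  ],
)

```text
time_s: 0.78
eef_pos: [432.5, 300.6, 206.5]
ee_rot: [-0.5, -0.5, -0.5, 0.5]
force: [1.3, 1.2, -0.2]
grip_width: 0.997
```

```bash
python3 - <<'E'
from h import *
s=ctrl.sense(); print(s["eef_pos"],abs(s["dq"]).max())
C=cam("wrist"); im=viewer.capture("wrist"); cv2.imwrite("pics/w1.png",im[:,:,::-1])
for ce,st,m in blobs(mask(im,*RED)):
    print(ce.round(),st,cast(C,ce,6)[0].round())
E
```

```text
[432.47644772 300.59319218 206.5352465 ] 0.984441867803644
[342.  99.] [ 324   66   39   69 1546] [462. 381.   6.]
[398. 174.] [ 373  143   50   60 1310] [531. 296.   6.]
[305. 202.] [ 276  181   60   42 1135] [420. 260.   6.]
```

View pics/w1.png

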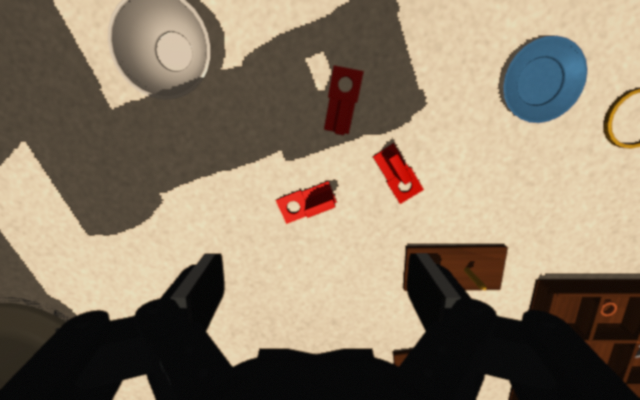

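The target marker's hole is near (293,207) with the flag towards (335,190), so it is yawed about 20°. I'm going over the flag with the jaws turned 110°, which puts the camera on the hole side.

carry_out(
  deltas=[
    [-1,40,4,20,-10,0,0],
    [-1,77,8,43,-21,0,0],
    [-1,77,8,43,-32,0,0],
    [-1,77,8,43,-42,0,0],
    [-1,77,8,43,-53,0,0],
  ],
)

```text
time_s: 1.45
eef_pos: [441.3, 255.6, 129.3]
ee_rot: [0.671, 0.224, 0.671, -0.224]
force: [0.8, 0.6, 0.0]
grip_width: 1.001
```

carry_out(
  deltas=[
    [-1,0,0,0,-10.6,0,0],
    [-1,0,0,0,-21,0,0],
    [-1,0,0,0,-32,0,0],
    [-1,0,0,0,-42,0,0],
    [-1,0,0,0,-53,0,0],
  ],
)

```text
time_s: 2.08
eef_pos: [441.3, 255.7, 129.4]
ee_rot: [0.7, -0.097, 0.701, 0.097]
force: [0.2, -0.1, -0.0]
grip_width: 0.998
```

```bash
python3 - <<'E'
from h import *
import time
for i in range(4): viewer.capture("wrist")
s=ctrl.sense(); print(s["eef_pos"],abs(s["dq"]).max(), s["joints"].round(2))
C=cam("wrist"); im=viewer.capture("wrist"); 
R3=rot(s["ee_rot"]).as_matrix(); print(R3.round(3))
big=cv2.resize(im[100:400,160:560],(800,600),interpolation=cv2.INTER_CUBIC); cv2.imwrite("pics/w2.png",big[:,:,::-1])
m=mask(im,*RED)
cs,h=cv2.findContours(m,cv2.RETR_CCOMP,cv2.CHAIN_APPROX_NONE)
for c,hh in zip(cs,h[0]):
    if len(c)<12: continue
    M=cv2.moments(c); p=[M["m10"]/M["m00"],M["m01"]/M["m00"]]
    print("hole" if hh[3]>=0 else "out",np.round(p,1),cv2.boundingRect(c),cv2.contourArea(c),cast(C,p,6)[0].round(1),cast(C,p,3)[0].round(1))
E
```

```text
[441.3611559  255.7108509  129.47067955] 0.0024314736222867867 [ 0.3   0.36  1.65  0.    1.14 -1.54]
[[-0.    -0.263  0.965]
 [-0.     0.965  0.263]
 [-1.     0.    -0.   ]]
out [349.7 296. ] (332, 287, 36, 18) 236.5 [548.6 323.4   6. ] [550.4 324.3   3. ]
out [319.8 275.4] (294, 253, 67, 45) 1125.0 [533.1 285.9   6. ] [534.8 286.4   3. ]
hole [313.5 279.1] (306, 272, 17, 15) 160.0 [539.1 280.6   6. ] [540.8 281.1   3. ]
out [397.5 234.4] (391, 228, 15, 13) 57.5 [467.8 348.8   6. ] [468.8 349.9   3. ]
out [434.8 237. ] (402, 210, 64, 53) 1076.5 [460.6 386.    6. ] [461.6 387.6   3. ]
out [325.6 166.5] (304, 128, 41, 89) 2446.0 [420.4 260.3   6. ] [421.  260.5   3. ]
hole [328.8 174. ] (323, 168, 12, 11) 73.5 [426.6 265.2   6. ] [427.2 265.5   3. ]
hole [323.5 147.4] (314, 138, 20, 20) 271.0 [403.7 253.5   6. ] [404.1 253.7   3. ]
```

View pics/w2.png

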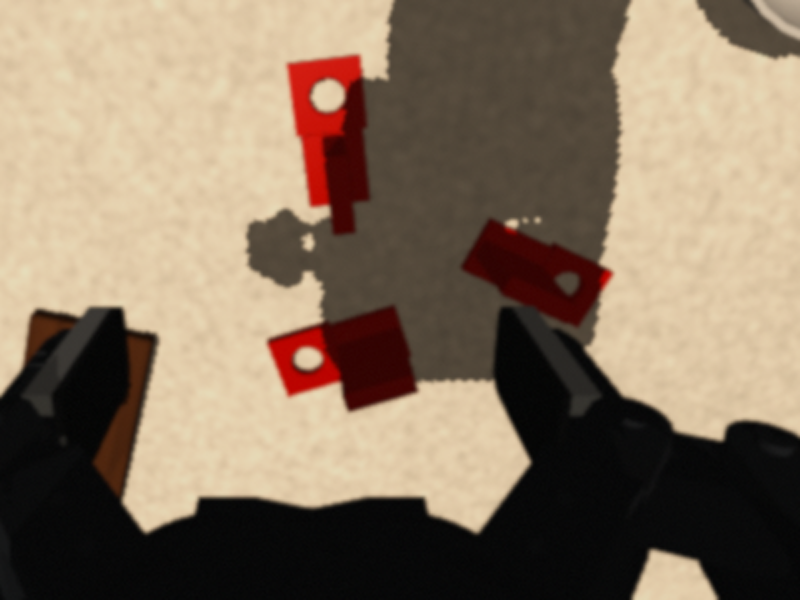

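The crop shows our marker upright at the top. Its hole is at crop (327,96), the hole-end corners are at (289,65) and (360,56), and the flag end's lower edge runs from (312,206) to (370,200).

```bash
python3 - <<'E'
from h import *
C=cam("wrist")
def w(u,v,z=6): return cast(C,[[160+u/2,100+v/2]],z)[0][:2]
def ang(a,b): d=b-a; return np.degrees(np.arctan2(d[1],d[0])),np.hypot(*d)
print("width edge",ang(w(289,65),w(360,56)))
print("left",ang(w(289,65),w(298,137)),ang(w(302,137),w(312,206)))
print("right",ang(w(360,56),w(370,200)))
print("end mids",w(324.5,60.5),w(341,203))
print("axis",ang(w(324.5,60.5),w(341,203)))
print("flag top at z52: near/far",w(334,150,52),w(343,233,52),ang(w(334,138,52),w(343,233,52)))
h=cast(C,[[323.5,147.4]],4)[0]; print(h)
E
```

```text
width edge (np.float64(112.38623294198806), np.float64(32.55576917893))
left (np.float64(22.01480648520065), np.float64(33.52870527514955)) (np.float64(23.226615000668225), np.float64(34.40602769982588))
right (np.float64(20.670324630628162), np.float64(68.6400086277098))
end mids [389.20044679 248.20747341] [452.41797753 274.28891614]
axis (np.float64(22.41940920666866), np.float64(68.38638641946045))
flag top at z52: near/far [418.95033526 259.44810442] [451.77867861 272.70472746] (np.float64(21.25896968752795), np.float64(40.2390399670604))
[404.07242698 253.63630786   4.        ]
```

carry_out(
  deltas=[
    [-1,0,6,-1,-4,0,0],
    [-1,20,12,-1.8,-7,0,0],
    [-1,60,12,-1.8,-7,0,0],
    [-1,90,12,-1.8,-7,0,0],
    [-1,90,12,-1.8,-7,0,0],
  ],
)

```text
time_s: 2.95
eef_pos: [435.4, 266.4, 38.1]
ee_rot: [0.692, -0.137, 0.695, 0.137]
force: [-0.2, 0.5, 0.4]
grip_width: 0.998
```

carry_out(
  deltas=[
    [-1,21.5,0,0,0,0,0],
    [-1,21.5,0,0,0,0,0],
    [1,21.5,0,0,0,0,0],
    [1,21.5,0,0,0,0,0],
    [1,21.5,0,0,0,0,0],
  ],
  newtons=35,
)

```text
time_s: 3.58
eef_pos: [436.8, 266.9, 18.6]
ee_rot: [0.694, -0.138, 0.693, 0.138]
force: [-0.2, 0.1, -0.3]
grip_width: 0.378
```

carry_out(
  deltas=[
    [1,0,0,0,0,0,0],
    [1,0,0,0,0,0,0],
    [1,0,0,0,0,0,0],
    [1,0,0,0,0,0,0],
    [1,0,0,0,0,0,0],
  ],
)

```text
time_s: 4.2
eef_pos: [436.6, 266.9, 18.3]
ee_rot: [0.694, -0.138, 0.693, 0.138]
force: [-0.6, -0.6, 5.2]
grip_width: 0.105
```

carry_out(
  deltas=[
    [1,-40,0,0,5,0,0],
    [1,-80,0,0,10,0,0],
    [1,-130,0,0,15,0,0],
    [1,-132,0,0,22,0,0],
    [1,-132,0,0,22,0,0],
  ],
)

```text
time_s: 4.82
eef_pos: [436.3, 266.8, 149.9]
ee_rot: [0.707, -0.003, 0.707, 0.003]
force: [0.2, 0.3, -0.9]
grip_width: 0.102
```

```bash
python3 - <<'E'
from h import *
s=ctrl.sense(); print(s["eef_pos"],s["grip_width"],s["force"],rot(s["ee_rot"]).as_matrix().round(3))
c=viewer.calibration("wrist")
M=R.from_quat([.5,.5,-.5,.5]).as_matrix(); T=c["T_tool_cam"]
C=(c,M@T[:3,:3],np.array([524.7,.06,206])+M@T[:3,3])
print("corners z10",cast(C,[[331,257],[333,300]],10).round())
print("post tip?",cast(C,[[398,295]],55).round(),"foot",cast(C,[[393,272]],10).round(), "green tip",cast(C,[[416,167]],55),cast(C,[[404,153]],10))
print("crystal",cast(C,[[355,308]],83).round())
E
```

```text
[436.33925401 266.84857816 149.94651913] 0.10175340658986555 [ 0.17263485  0.25628519 -0.94874758] [[-0.   -0.01  1.  ]
 [ 0.    1.    0.01]
 [-1.    0.   -0.  ]]
corners z10 [[ 545. -112.   10.]
 [ 549. -176.   10.]]
post tip? [[ 622. -138.   55.]] foot [[ 626. -134.   10.]] green tip [[628.69137957  13.38626467  55.        ]] [[627.94111194  21.3562302   10.        ]]
crystal [[ 568. -136.   83.]]
```

carry_out(
  deltas=[
    [1,0,-50,24,0,0,0],
    [1,0,-105,49,0,0,0],
    [1,0,-160,74,0,0,0],
    [1,0,-215,99,0,0,0],
    [1,0,-265,124,0,0,0],
  ],
)

```text
time_s: 5.45
eef_pos: [562.9, 0.9, 149.0]
ee_rot: [0.706, -0.004, 0.708, 0.004]
force: [0.4, 0.4, 0.1]
grip_width: 0.104
```

carry_out(
  deltas=[
    [1,0,-40,20,0,0,0],
    [1,0,-75,38,0,0,0],
    [1,0,-82,40,0,0,0],
    [1,0,-82,40,0,0,0],
    [1,0,-82,40,0,0,0],
  ],
)

```text
time_s: 6.08
eef_pos: [603.0, -77.6, 149.9]
ee_rot: [0.707, -0.004, 0.707, 0.004]
force: [-0.0, -0.2, -0.5]
grip_width: 0.102
```

```bash
python3 - <<'E'
from h import *
for i in range(2): viewer.capture("wrist")
s=ctrl.sense(); print(s["eef_pos"],abs(s["dq"]).max(), s["joints"].round(2),rot(s["ee_rot"]).as_matrix().round(3))
C=cam("wrist"); im=viewer.capture("wrist"); cv2.imwrite("pics/w3raw.png",im[:,:,::-1])
big=cv2.resize(im[0:300,160:560],(800,600),interpolation=cv2.INTER_CUBIC); cv2.imwrite("pics/w3.png",big[:,:,::-1])
cs,h=cv2.findContours(mask(im,*RED),cv2.RETR_CCOMP,cv2.CHAIN_APPROX_NONE)
for c,hh in zip(cs,h[0]):
    if len(c)<12: continue
    M=cv2.moments(c); p=[M["m10"]/M["m00"],M["m01"]/M["m00"]]
    print("hole" if hh[3]>=0 else "out",np.round(p,1),cv2.boundingRect(c),cast(C,p,s["eef_pos"][2]-18+4)[0].round(1))
E
```

```text
[603.20532502 -77.72024487 150.1876749 ] 0.00573852916254987 [-0.32  0.54  1.31  0.    1.29 -1.9 ] [[-0.   -0.01  1.  ]
 [ 0.    1.    0.01]
 [-1.    0.   -0.  ]]
out [315.4 202.7] (286, 145, 60, 152) [586.  -77.8 136.2]
hole [314.8 173.1] (300, 159, 30, 29) [567.7 -78.3 136.2]
```

View pics/w3.png

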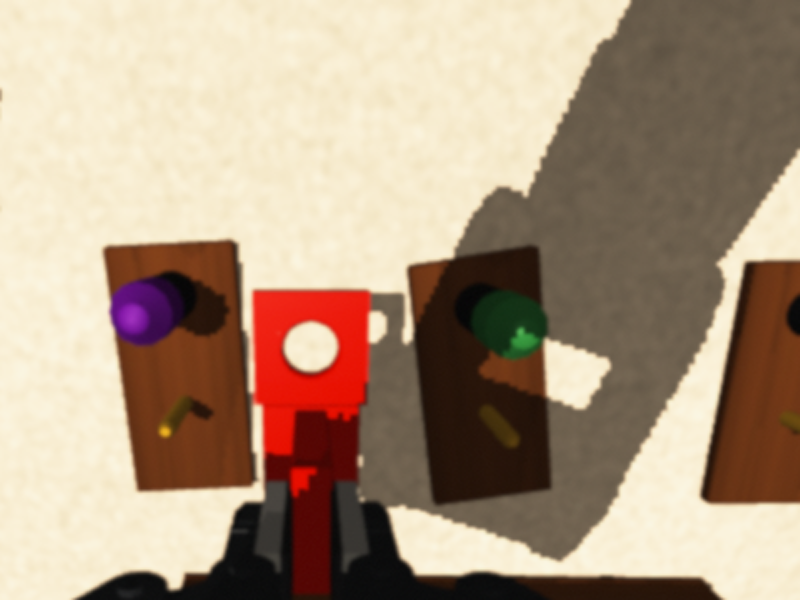

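The view shows the purple stand with base corners at crop (105,247), (236,241), (252,485) and (138,490). Its post tip is at (165,432). The carried marker's hole is at (311,347) and looks level.

```bash
python3 - <<'E'
from h import *
C=cam("wrist")
def w(u,v,z): return cast(C,[[160+u/2,v/2]],z)[0][:2]
c=[w(105,247,10),w(233,241,10),w(251,485,10),w(138,490,10)]
print(np.round(c,1)); d=c[3]-c[0]; e=c[2]-c[1]
near=(c[0]+c[1])/2; far=(c[2]+c[3])/2; ax=far-near
print("yaws",np.degrees([np.arctan2(v[1],v[0]) for v in (d,e,ax)]),np.hypot(*ax),np.hypot(*(c[1]-c[0])))
u=ax/np.hypot(*ax); print("post by base",near+80*u, "crystal by base",near+25*u)
print("tip",w(165,431,55),"foot",w(187,400,10)); print("crystal tip",w(134,318,83))
im=cv2.imread("pics/w3raw.png")[:,:,::-1].copy()
for b in blobs(mask(im,(22,150,110),(35,255,255)),3): print(b[0],b[1],cast(C,b[0],55))
# scene/side now
E
```

```text
[[ 546.9 -176.7]
 [ 543.4 -115.4]
 [ 670.2 -108.9]
 [ 673.8 -169.7]]
yaws [3.17986763 2.91074045 3.04538428] 127.00317072287547 61.429116664896206
post by base [ 625.03969217 -141.80891123] crystal by base [ 570.11736505 -144.73089399]
tip [ 623.86840996 -142.33650541] foot [ 622.97847709 -141.02555348]
crystal tip [ 568.7928035  -144.65640147]
[ 10.5 212.5] [ 10 210   3   6   6] [[ 623.16731187 -348.01836294   55.        ]]
[ 13.   211.25] [ 12 211   3   2   4] [[ 621.97016994 -345.48790972   55.        ]]
[ 32.66666667 229.5       ] [ 32 227   3   6   6] [[ 639.21985259 -332.39935672   55.        ]]
[ 36.2 228.6] [ 35 228   3   2   5] [[ 638.31283374 -328.99810834   55.        ]]
[  2.85714286 238.71428571] [  2 236   3   6   7] [[ 648.53954369 -361.77793146   55.        ]]
[  5.66666667 237.66666667] [  5 237   2   2   3] [[ 647.47678163 -358.93770843   55.        ]]
```

carry_out(
  deltas=[
    [1,0,-30,27,0,0,0],
    [1,0,-63,56.5,0,0,0],
    [1,0,-63,56.5,0,0,0],
    [1,35,-63,56.5,0,0,0],
    [1,66,-63,56.5,0,0,0],
  ],
)

```text
time_s: 6.85
eef_pos: [660.0, -140.1, 83.4]
ee_rot: [0.707, -0.003, 0.707, 0.003]
force: [0.8, 0.2, -0.6]
grip_width: 0.102
```

```bash
python3 - <<'E'
from h import *
for i in range(3): viewer.capture("wrist")
s=ctrl.sense(); print(s["eef_pos"],abs(s["dq"]).max(),rot(s["ee_rot"]).as_matrix().round(3))
C=cam("wrist"); im=viewer.capture("wrist")
zb=s["eef_pos"][2]-18
big=cv2.resize(im[100:300,180:440],(780,600),interpolation=cv2.INTER_CUBIC); cv2.imwrite("pics/w4.png",big[:,:,::-1])
cs,h=cv2.findContours(mask(im,*RED),cv2.RETR_CCOMP,cv2.CHAIN_APPROX_NONE)
for c,hh in zip(cs,h[0]):
    if len(c)<12: continue
    M=cv2.moments(c); p=[M["m10"]/M["m00"],M["m01"]/M["m00"]]
    print("hole" if hh[3]>=0 else "out",np.round(p,1),cv2.boundingRect(c),cast(C,p,zb+4)[0].round(1))
print("pred tip px",proj(C,[[623.7,-142,55]]))
E
```

```text
[ 659.59259051 -140.08693932   83.37463735] 0.05564832820229284 [[-0.003 -0.009  1.   ]
 [ 0.001  1.     0.009]
 [-1.     0.001 -0.003]]
out [315.3 201.4] (285, 144, 62, 153) [ 641.5 -140.2   69.4]
hole [314.5 173.1] (301, 160, 28, 27) [ 624.1 -140.8   69.4]
pred tip px [[312.63160412 167.89409706]]
```

View pics/w4.png

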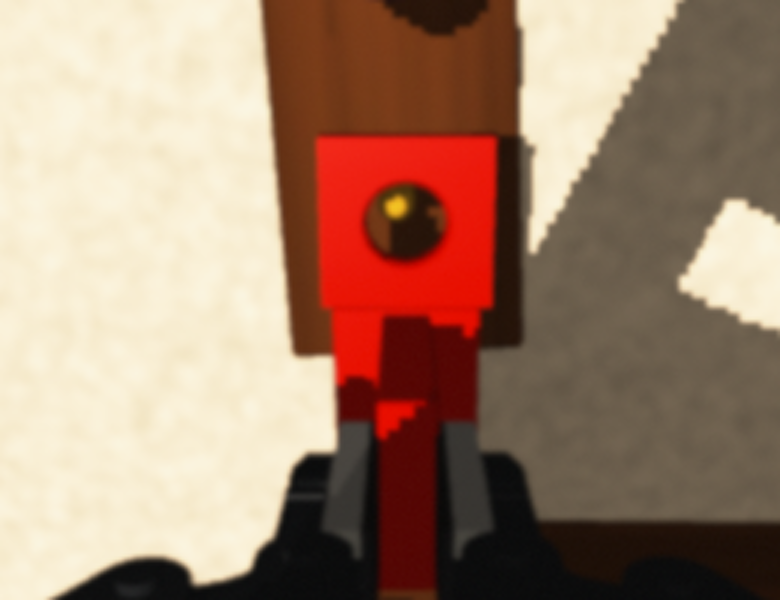

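The post tip shows inside the hole, at crop (397,206) against a hole centre of (405,222). That matches the prediction to within 1 px. I'm shifting y by -1.3 mm and lowering.

carry_out(
  deltas=[
    [1,0,-1.3,0,0,0,0],
    [1,15,-1.3,0,0,0,0],
    [1,30,-1.3,0,0,0,0],
    [1,45,-1.3,0,0,0,0],
    [1,54,-1.3,0,0,0,0],
  ],
)

```text
time_s: 7.68
eef_pos: [660.0, -142.4, 28.5]
ee_rot: [0.707, -0.003, 0.708, 0.003]
force: [0.1, -0.8, -1.5]
grip_width: 0.102
```

carry_out(
  deltas=[
    [1,1,0,0,0,0,0],
    [1,1,0,0,0,0,0],
    [0.4,1,0,0,0,0,0],
    [0.4,1,0,0,0,0,0],
    [0.4,1,0,0,0,0,0],
  ],
)

```text
time_s: 8.3
eef_pos: [660.5, -142.6, 29.2]
ee_rot: [0.707, -0.003, 0.707, 0.003]
force: [-0.8, 0.5, 0.3]
grip_width: 0.301
```

carry_out(
  deltas=[
    [0.4,-10,0,0,0,0,0],
    [0.4,-40,0,0,0,0,0],
    [0.4,-80,0,0,0,0,0],
    [0.4,-120,0,0,0,0,0],
    [0.4,-120,0,0,0,0,0],
  ],
)

```text
time_s: 8.93
eef_pos: [661.9, -143.1, 153.7]
ee_rot: [0.71, -0.004, 0.705, 0.002]
force: [0.6, 0.0, -0.1]
grip_width: 0.301
```

```bash
python3 - <<'E'
from h import *
for i in range(2): viewer.capture("wrist")
s=ctrl.sense(); print(s["eef_pos"],abs(s["dq"]).max())
C=cam("wrist"); im=viewer.capture("wrist")
big=cv2.resize(im[80:280,180:440],(780,600),interpolation=cv2.INTER_CUBIC); cv2.imwrite("pics/w5.png",big[:,:,::-1])
cs,h=cv2.findContours(mask(im,*RED),cv2.RETR_CCOMP,cv2.CHAIN_APPROX_NONE)
for c,hh in zip(cs,h[0]):
    if len(c)<12: continue
    M=cv2.moments(c); p=[M["m10"]/M["m00"],M["m01"]/M["m00"]]
    print("hole" if hh[3]>=0 else "out",np.round(p,1),cv2.boundingRect(c),cast(C,p,14)[0].round(1))
E
```

```text
[ 660.37549272 -142.49687126  149.25191406] 0.02361402362623819
out [316.2 165.2] (298, 129, 38, 86) [ 642.3 -141.7   14. ]
hole [315.9 148.3] (308, 140, 17, 18) [ 625.9 -142.1   14. ]
```

View pics/w5.png

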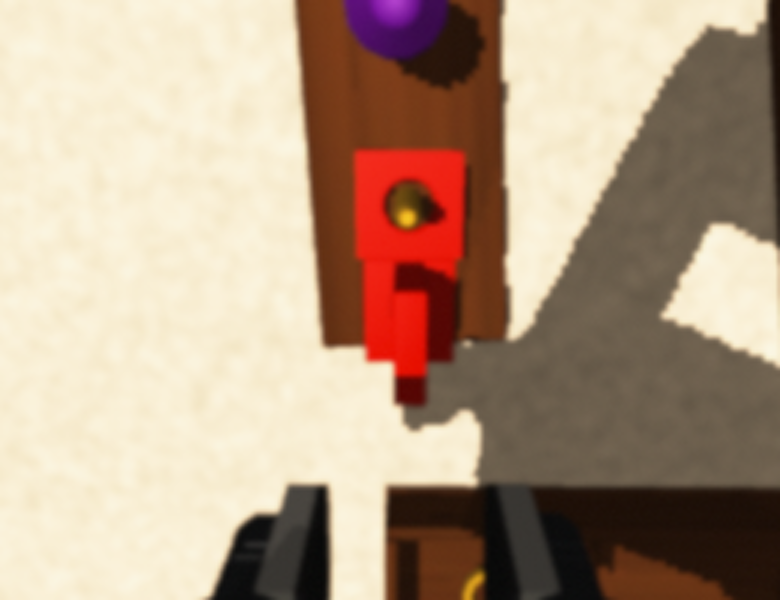

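The marker lies flat on the base with the post tip showing in the hole at crop (407,215), and it has been let go. Next I'm going to the tongs while turning the wrist so the camera is on the tips side.

carry_out(
  deltas=[
    [-1,-30,-22,-50,10,0,0],
    [-1,-50,-46,-105,21,0,0],
    [-1,-50,-70,-160,32,0,0],
    [-1,-50,-94,-215,42,0,0],
    [-1,-50,-118,-270,53,0,0],
  ],
)

```text
time_s: 9.7
eef_pos: [389.4, -263.0, 198.2]
ee_rot: [0.633, 0.313, 0.634, -0.313]
force: [0.5, 0.2, -0.1]
grip_width: 0.997
```

carry_out(
  deltas=[
    [-1,0,0,0,10.6,0,0],
    [-1,0,0,0,21.2,0,0],
    [-1,0,0,0,32,0,0],
    [-1,0,0,0,42.4,0,0],
    [-1,0,0,0,53,0,0],
  ],
)

```text
time_s: 10.32
eef_pos: [391.1, -262.5, 198.1]
ee_rot: [-0.427, -0.563, -0.428, 0.563]
force: [-1.0, -0.1, -0.1]
grip_width: 0.999
```

carry_out(
  deltas=[
    [-1,0,0,0,10.6,0,0],
    [-1,0,0,0,21.2,0,0],
    [-1,0,0,0,32,0,0],
    [-1,0,0,0,42.4,0,0],
    [-1,0,0,0,53,0,0],
  ],
)

```text
time_s: 10.95
eef_pos: [391.1, -262.5, 198.1]
ee_rot: [-0.131, -0.694, -0.132, 0.695]
force: [-0.4, 0.3, 0.6]
grip_width: 1.001
```

carry_out(
  deltas=[
    [-1,0,0,0,10,0,0],
    [-1,0,0,0,20,0,0],
    [-1,0,0,0,29,0,0],
    [-1,0,0,0,29,0,0],
    [-1,0,0,0,29,0,0],
  ],
)

```text
time_s: 11.58
eef_pos: [391.3, -262.7, 198.7]
ee_rot: [0.044, -0.706, 0.043, 0.706]
force: [0.1, 0.6, 0.3]
grip_width: 1.0
```

```bash
python3 - <<'E'
from h import *
for i in range(2): viewer.capture("wrist")
s=ctrl.sense(); print(s["eef_pos"],abs(s["dq"]).max(),s["joints"].round(2),rot(s["ee_rot"]).as_matrix().round(3),s["time_s"])
C=cam("wrist"); im=viewer.capture("wrist"); cv2.imwrite("pics/w6raw.png",im[:,:,::-1])
big=cv2.resize(im[0:300,120:520],(800,600),interpolation=cv2.INTER_CUBIC); cv2.imwrite("pics/w6.png",big[:,:,::-1])
E
```

```text
[ 391.42658171 -262.77690283  198.8737156 ] 0.009118271618936503 [-0.84  0.2   1.66 -0.    1.28  0.86] [[-0.    -0.124 -0.992]
 [ 0.    -0.992  0.124]
 [-1.    -0.     0.   ]] 11.675
```

View pics/w6.png

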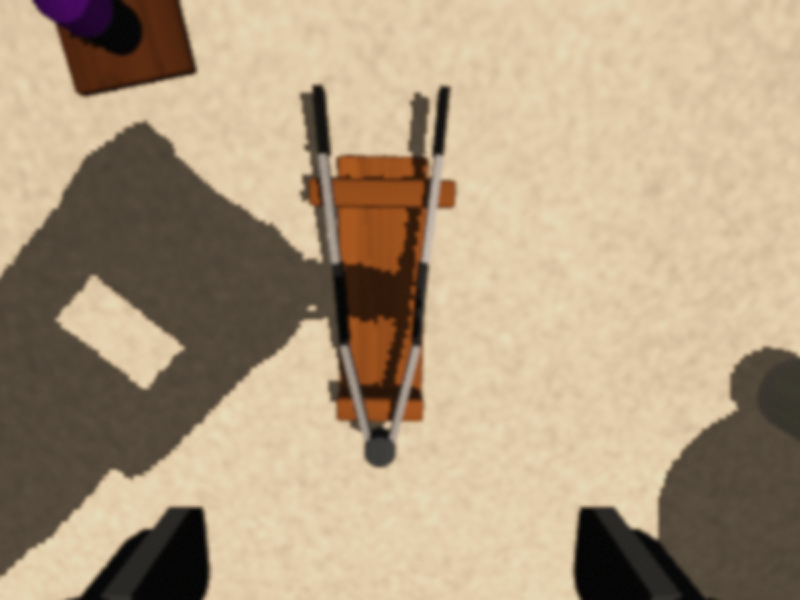

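The tongs lie open on the rest. The hinge is at crop (380,451), the tips are at (319,86) and (445,88), and the grip plates span rows 264 to 345 at columns 342 and 420.

```bash
python3 - <<'E'
from h import *
C=cam("wrist")
def w(u,v,z=45): return cast(C,[[120+u/2,v/2]],z)[0][:2]
h=w(380,451); tl,tr=w(319,86),w(445,88); ga,gb,gc,gd=w(340,265),w(345,345),w(423,263),w(417,346)
t=(tl+tr)/2; g=(ga+gb+gc+gd)/4; ax=t-h
y=np.arctan2(ax[1],ax[0]); print("yaw",np.degrees(y),"len",np.hypot(*ax),"(184)", "hinge",h,"tips",t,"spread",np.hypot(*(tl-tr)))
u=ax/np.hypot(*ax); print("grip meas",g,"from hinge",h+80*u,"from tips",t-104*u,"plate len",np.hypot(*(ga-gb)),"wid",np.hypot(*(ga+gb-gc-gd))/2)
g2=w(380,305); yg=np.arctan2(*(g-h)[::-1]); print("hinge->grip yaw",np.degrees(yg))
print("rest bars", [w(*p,30) for p in ((380,410),(383,193))])
E
```

```text
yaw -7.717256038039298 len 181.92408409358893 (184) hinge [ 339.34421608 -250.33667045] tips [ 519.62057763 -274.7662803 ] spread 58.78373350545333
grip meas [ 418.6498605  -261.30662252] from hinge [ 418.6196402  -261.07944152] from tips [ 416.56252627 -260.8006779 ] plate len 41.08865780542813 wid 39.75678145949539
hinge->grip yaw -7.875462408193735
rest bars [array([ 358.11674149, -252.52779945]), array([ 473.39767436, -269.08718134])]
```

carry_out(
  deltas=[
    [-1,20,-3,-13,0.8,0,0],
    [-1,50,-4.9,-26.7,0.8,0,0],
    [-1,90,-4.9,-26.7,0.8,0,0],
    [-1,125,-4.9,-26.7,0.8,0,0],
    [-1,145,-4.9,-26.7,0.8,0,0],
  ],
)

```text
time_s: 12.35
eef_pos: [418.1, -260.8, 52.4]
ee_rot: [0.05, -0.705, 0.049, 0.706]
force: [0.5, 0.3, 0.4]
grip_width: 1.001
```

```bash
python3 - <<'E'
from h import *
viewer.capture("wrist")
s=ctrl.sense(); M=rot(s["ee_rot"]).as_matrix(); print(s["eef_pos"],M.round(3))
print("tool delta to grasp",(np.array([418.5,-261.3,14])-s["eef_pos"])@M, "jaw",np.degrees(np.arctan2(M[1,1],M[0,1])))
E
```

```text
[ 417.34466222 -260.16493103   50.68915128] [[-0.004 -0.139 -0.99 ]
 [ 0.004 -0.99   0.139]
 [-1.    -0.003  0.004]]
tool delta to grasp [36.68058708  1.07502437 -1.44770946] jaw -98.00542401323501
```

carry_out(
  deltas=[
    [-1,15,0.8,-1,0,0,0],
    [-1,28,0.8,-1,0,0,0],
    [-1,37,0.8,-1,0,0,0],
    [-1,37,0.8,-1,0,0,0],
    [0.04,37,0.8,-1,0,0,0],
  ],
  newtons=30,
)

```text
time_s: 13.02
eef_pos: [419.7, -262.5, 17.5]
ee_rot: [-0.049, 0.706, -0.05, -0.705]
force: [0.5, -0.6, -1.0]
grip_width: 0.818
```

carry_out(
  deltas=[
    [0.04,0,0,0,0,0,0],
    [0.04,0,0,0,0,0,0],
    [0.04,0,0,0,0,0,0],
    [0.04,0,0,0,0,0,0],
    [0.04,0,0,0,0,0,0],
  ],
)

```text
time_s: 13.65
eef_pos: [419.8, -261.4, 18.5]
ee_rot: [-0.05, 0.706, -0.049, -0.705]
force: [-2.1, 10.1, 16.8]
grip_width: 0.482
```

```bash
python3 - <<'E'
from h import *
s=ctrl.sense(); M=rot(s["ee_rot"]).as_matrix(); print(s["eef_pos"],M.round(3),s["force"],s["grip_width"]*85)
E
```

```text
[ 419.7791294  -261.42704193   18.45644671] [[ 0.001 -0.14  -0.99 ]
 [ 0.001 -0.99   0.14 ]
 [-1.    -0.001 -0.   ]] [-2.10835832 10.05258031 16.83314374] 40.93677467618775
```

carry_out(
  deltas=[
    [0.04,-8,0,0,0,0,0],
    [0.04,-18,0,0,0,0,0],
    [0.04,-30,0,0,0,0,0],
    [0.04,-45,0,0,0,0,0],
    [0.04,-60,0,0,0,0,0],
  ],
)

```text
time_s: 14.28
eef_pos: [419.5, -262.4, 78.3]
ee_rot: [-0.05, 0.705, -0.05, -0.705]
force: [-0.1, -0.6, 0.1]
grip_width: 0.486
```

carry_out(
  deltas=[
    [0.04,-20,0,0,0,0,0],
    [0.04,-30,0,0,0,0,0],
    [0.04,-30,0,0,0,0,0],
    [0.04,-30,0,0,0,0,0],
    [0.04,-30,0,0,0,0,0],
  ],
)

```text
time_s: 14.9
eef_pos: [419.3, -262.1, 106.5]
ee_rot: [0.05, -0.705, 0.049, 0.706]
force: [-0.1, -1.1, -0.9]
grip_width: 0.482
```

```bash
python3 - <<'E'
from h import *
viewer.capture("wrist")
s=ctrl.sense(); M=rot(s["ee_rot"]).as_matrix(); print(s["eef_pos"],M.round(3),s["force"],s["grip_width"]*85,s["joints"].round(2))
im=viewer.capture("wrist"); cv2.imwrite("pics/w7raw.png",im[:,:,::-1])
im2=viewer.capture("side"); cv2.imwrite("pics/s7raw.png",im2[:,:,::-1])
a=cv2.resize(im[0:300,120:520],(800,600)); b=cv2.resize(im2[200:350,280:520],(480,300),interpolation=cv2.INTER_CUBIC)
b=cv2.resize(b,(320,200)); a[400:,480:]=b; cv2.imwrite("pics/w7.png",a[:,:,::-1])
E
```

```text
[ 419.29999373 -262.12375375  106.59742085] [[-0.001 -0.14  -0.99 ]
 [ 0.001 -0.99   0.14 ]
 [-1.    -0.001  0.001]] [-0.49884369 -0.49349055  0.9460038 ] 40.4579105488949 [-0.8   0.35  1.72 -0.    1.07  0.92]
```

View pics/w7.png

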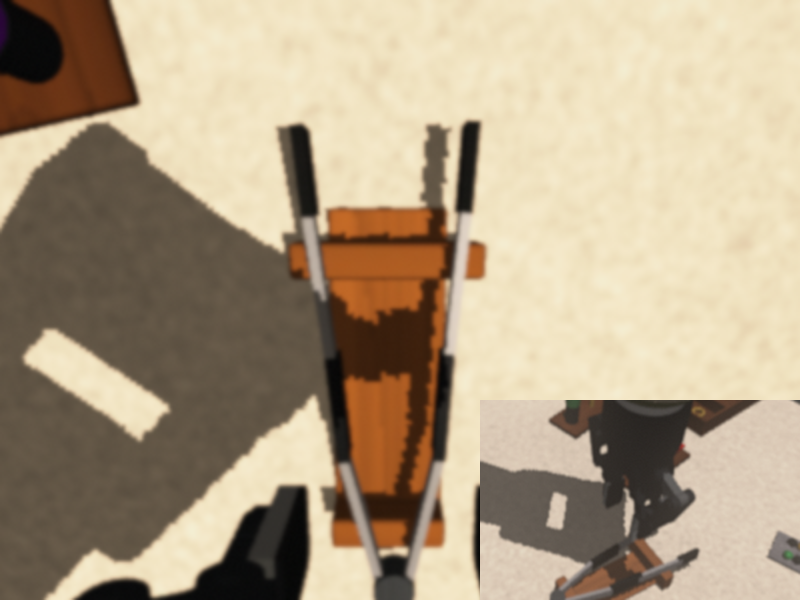

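The tongs are still lying on the rest: the hinge is at crop (392,585), the tips at (298,127) and (473,124), and the fingers are closed on nothing above it. I'll check whether the tongs shifted and at what height the pads really were.

```bash
python3 - <<'E'
from h import *
C=cam("wrist"); c,M,o=C; s=ctrl.sense()
def w(u,v,z=45): return cast(C,[[120+u/2,v/2]],z)[0][:2]
h=w(393,588); tl,tr=w(298,126),w(473,123); ga,gb,gc,gd=w(333,353),w(344,461),w(449,355),w(440,461)
t=(tl+tr)/2; g=(ga+gb+gc+gd)/4; ax=t-h
print("yaw",np.degrees(np.arctan2(ax[1],ax[0])),"len",np.hypot(*ax),"tips",t,"hinge",h,"grip",g)
print("spread",np.hypot(*(tl-tr)),"plate len",np.hypot(*(ga-gb)),np.hypot(*(gc-gd)),"wid",np.hypot(*(ga+gb-gc-gd))/2)
# finger inner edges: visible top end at row ~487 => pixel; where is the finger end in tool coordinates (given tool z=0)?
Rt=rot(s["ee_rot"]).as_matrix()
for u,v in ((305,488),(478,488)):
    d=np.array([(120+u/2-c["cx"])/c["fx"],(v/2-c["cy"])/c["fy"],1]); T=c["T_tool_cam"]
    dt=T[:3,:3]@d; ot=T[:3,3]
    for zt in (-11,0,11): print("finger", zt,(ot+dt*(zt-ot[2])/dt[2]).round(1))
E
```

```text
yaw -7.144933475541179 len 179.96225584414205 tips [ 519.87646158 -274.60281761] hinge [ 341.31166666 -252.21917303] grip [ 419.77375977 -262.61479324]
spread 59.11321127759029 plate len 43.63659653983064 42.81863544044599 wid 40.64948165258593
finger -11 [-32.6 -20.1 -11. ]
finger 0 [ -8.8 -23.6   0. ]
finger 11 [ 14.9 -27.2  11. ]
finger -11 [-32.5  20.5 -11. ]
finger 0 [-8.8 24.2  0. ]
finger 11 [15.  27.8 11. ]
```

```bash
python3 - <<'E'
from h import *
s=ctrl.sense(); Rt=rot(s["ee_rot"]).as_matrix(); C=cam("side"); print(s["eef_pos"])
for x in (0,-15,-30):
    p=s["eef_pos"]+np.array([[x,-22,0],[x,22,0]])@Rt.T
    q=proj(C,p); print(x,q.round(0),"inset",((q-[280,200])/.75+[480,400]).round(0))
im=cv2.imread("pics/s7raw.png",0)
# dark (gripper) column profile: lowest dark row per column
m=(im<45).astype(np.uint8)
for b in blobs(m,150): 
    x,y,w,h,a=b[1]
    if 340<x+w/2<460 and y<300: print(b[1]); L=b[2]; print([(int(c),int(np.where(L[:,c])[0].max())) for c in range(x,x+w,3)])
c,M,o=cam("wrist"); T=c["T_tool_cam"]
for row,col,y in ((508/2,120+205/2,-42.5),(508/2,120+577/2,42.5)):
    d=T[:3,:3]@np.array([(col-c["cx"])/c["fx"],(row-c["cy"])/c["fy"],1]); print("open tip",(T[:3,3]+d*(y-T[1,3])/d[1]).round(1))
E
```

```text
[ 419.38614147 -262.21778432  106.80237571]
0 [[377. 289.]
 [395. 311.]] inset [[609. 519.]
 [633. 549.]]
-15 [[378. 283.]
 [396. 305.]] inset [[611. 511.]
 [635. 540.]]
-30 [[379. 277.]
 [398. 299.]] inset [[612. 502.]
 [637. 532.]]
[388 171  58  25 493]
[(388, 176), (391, 181), (394, 183), (397, 187), (400, 188), (403, 191), (406, 193), (409, 192), (412, 194), (415, 195), (418, 195), (421, 194), (424, 194), (427, 192), (430, 192), (433, 192), (436, 190), (439, 188), (442, 184), (445, 183)]
[ 373  191   66   87 2473]
[(373, 217), (376, 273), (379, 277), (382, 272), (385, 272), (388, 254), (391, 257), (394, 268), (397, 264), (400, 264), (403, 262), (406, 256), (409, 254), (412, 247), (415, 244), (418, 242), (421, 236), (424, 231), (427, 230), (430, 228), (433, 219), (436, 212)]
open tip [-37.1 -42.5  -8.1]
open tip [-37.8  42.5  -8.5]
```

Three measurements (wrist open, wrist half closed, side view) agree that the real fingertips end about 30 mm behind the reported TCP. So the fingers only reached the tops of the grip plates. I'm going again, deeper, with the TCP reading at about -12.

carry_out(
  deltas=[
    [-1,0,0,0,0,0,0],
    [-1,0,0,0,0,0,0],
    [-1,25,0,0,0,0,0],
    [-1,50,0,0,0,0,0],
    [-1,70,0,0,0,0,0],
  ],
)

```text
time_s: 15.68
eef_pos: [419.3, -262.2, 36.2]
ee_rot: [0.05, -0.705, 0.05, 0.705]
force: [0.1, 0.8, -0.5]
grip_width: 0.999
```

carry_out(
  deltas=[
    [-1,15,0,0,0,0,0],
    [-1,26,0,0,0,0,0],
    [-1,37,0,0,0,0,0],
    [-1,43,0,0,0,0,0],
    [-1,43,0,0,0,0,0],
  ],
)

```text
time_s: 16.3
eef_pos: [419.4, -262.3, -6.1]
ee_rot: [0.05, -0.705, 0.05, 0.705]
force: [-0.3, -0.7, 0.2]
grip_width: 1.001
```

carry_out(
  deltas=[
    [-1,5,0,0,0,0,0],
    [-1,5,0,0,0,0,0],
    [0.04,5,0,0,0,0,0],
    [0.04,5,0,0,0,0,0],
    [0.04,5,0,0,0,0,0],
  ],
)

```text
time_s: 16.92
eef_pos: [419.9, -262.7, -10.3]
ee_rot: [-0.049, 0.706, -0.05, -0.705]
force: [-0.4, 0.4, 4.9]
grip_width: 0.482
```

carry_out(
  deltas=[
    [0.04,0,0,0,0,0,0],
    [0.04,0,0,0,0,0,0],
    [0.04,0,0,0,0,0,0],
    [0.04,0,0,0,0,0,0],
    [0.04,0,0,0,0,0,0],
  ],
)

```text
time_s: 17.55
eef_pos: [419.9, -262.6, -10.3]
ee_rot: [-0.049, 0.706, -0.05, -0.705]
force: [-0.1, 0.9, 4.9]
grip_width: 0.482
```

carry_out(
  deltas=[
    [0.04,-4,0,0,0,0,0],
    [0.04,-12,0,0,0,0,0],
    [0.04,-22,0,0,0,0,0],
    [0.04,-34,0,0,0,0,0],
    [0.04,-46,0,0,0,0,0],
  ],
)

```text
time_s: 18.18
eef_pos: [419.5, -262.4, 36.1]
ee_rot: [-0.05, 0.705, -0.05, -0.705]
force: [0.1, 0.5, -1.3]
grip_width: 0.481
```

carry_out(
  deltas=[
    [0.04,-12,0,0,0,0,0],
    [0.04,-24,0,0,0,0,0],
    [0.04,-34,0,0,0,0,0],
    [0.04,-34,0,0,0,0,0],
    [0.04,-34,0,0,0,0,0],
  ],
)

```text
time_s: 18.8
eef_pos: [419.3, -262.1, 68.8]
ee_rot: [0.05, -0.705, 0.05, 0.706]
force: [0.1, 0.8, -0.9]
grip_width: 0.48
```

```bash
python3 - <<'E'
from h import *
viewer.capture("wrist")
s=ctrl.sense(); M=rot(s["ee_rot"]).as_matrix(); print(s["eef_pos"],M.round(3),s["force"],s["grip_width"]*85,s["joints"].round(2))
im=viewer.capture("wrist"); cv2.imwrite("pics/w8raw.png",im[:,:,::-1])
m=(cv2.cvtColor(im,cv2.COLOR_RGB2GRAY)<40).astype(np.uint8)
for b in blobs(m,60): print(b[1])
E
```

```text
[ 419.2547804  -262.07559213   68.65686069] [[-0.001 -0.14  -0.99 ]
 [ 0.001 -0.99   0.14 ]
 [-1.    -0.001  0.001]] [ 0.36593178 -1.11315883 -1.52984919] 41.02815152567685 [-0.8   0.41  1.76 -0.    0.98  0.92]
[  23    0   99   30 1794]
[130   0  36  50 146]
[ 365   10   26   98 1802]
[ 231   13   30   96 1904]
[82 51 42 10 63]
[   21   231   589   169 43850]
```

The tongs are lifted: both tip pads now show large in the wrist image, and the weight reads about 1.5 N. I'm moving to the pre-approach pose 70 mm short of the crystal.

carry_out(
  deltas=[
    [0.04,0,-40,8,0,0,0],
    [0.04,0,-85,17,0,0,0],
    [0.04,0,-120,24,0,0,0],
    [0.04,0,-137,27,0,0,0],
    [0.04,20,-137,27,0,0,0],
  ],
)

```text
time_s: 19.52
eef_pos: [412.9, -122.7, 49.7]
ee_rot: [-0.049, 0.706, -0.05, -0.705]
force: [0.6, 0.4, -1.9]
grip_width: 0.481
```

carry_out(
  deltas=[
    [0.04,18,0,0,0,0,0],
    [0.04,32,0,0,0,0,0],
    [0.04,36,0,0,0,0,0],
    [0.04,36,0,0,0,0,0],
    [0.04,36,0,0,0,0,0],
  ],
)

```text
time_s: 20.15
eef_pos: [412.3, -123.1, 13.6]
ee_rot: [-0.05, 0.706, -0.05, -0.705]
force: [0.1, 0.0, -0.2]
grip_width: 0.486
```

```bash
python3 - <<'E'
from h import *
viewer.capture("wrist")
s=ctrl.sense(); M=rot(s["ee_rot"]).as_matrix(); print(s["eef_pos"],M.round(3),s["force"],s["grip_width"]*85,s["joints"].round(2))
C=cam("wrist"); im=viewer.capture("wrist"); si=viewer.capture("side"); cv2.imwrite("pics/w9raw.png",im[:,:,::-1])
m=(cv2.cvtColor(im,cv2.COLOR_RGB2GRAY)<40).astype(np.uint8)
for b in blobs(m,60): print(b[1],b[0].round(1))
for b in blobs(mask(im,*PUR),30): print("pur",b[1],b[0].round(1))
print("pred crystal px top/foot",proj(C,[[569,-145,83],[569,-145,45]]).round(1))
ax=-M[:,2]; g=s["eef_pos"].copy(); g[2]+=46.3
print("pred tip mid/end px",proj(C,[g+89*ax,g+104*ax+[0,0,9]]).round(1))
a=cv2.resize(im[0:240,120:520],(800,480)); b=cv2.resize(si[180:320,330:520],(380,280),interpolation=cv2.INTER_CUBIC)
out=np.zeros((600,800,3),np.uint8); out[:480]=a; out[320:600,420:]=b; cv2.imwrite("pics/w9.png",out[:,:,::-1])
E
```

```text
[ 412.22029244 -123.07215771   13.54113747] [[ 0.001 -0.14  -0.99 ]
 [-0.001 -0.99   0.14 ]
 [-1.     0.    -0.001]] [-0.33587315 -0.0697852  -1.15686815] 40.76101031796669 [-0.56  0.39  1.99 -0.    0.76  1.15]
[  0   0  68  27 456] [29.6 11.5]
[ 365   10   26   98 1801] [377.4  58.1]
[ 231   13   30   96 1904] [245.7  60.6]
[501  54  28  54 680] [514.6  87.1]
[   21   230   588   170 43142] [313.6 347. ]
[ 484  269  107   42 1954] [528.7 285.8]
pred crystal px top/foot [[ 314.4 -298.3]
 [ 314.7 -158.3]]
pred tip mid/end px [[315.4  59. ]
 [315.4   2.9]]
```

View pics/w9.png

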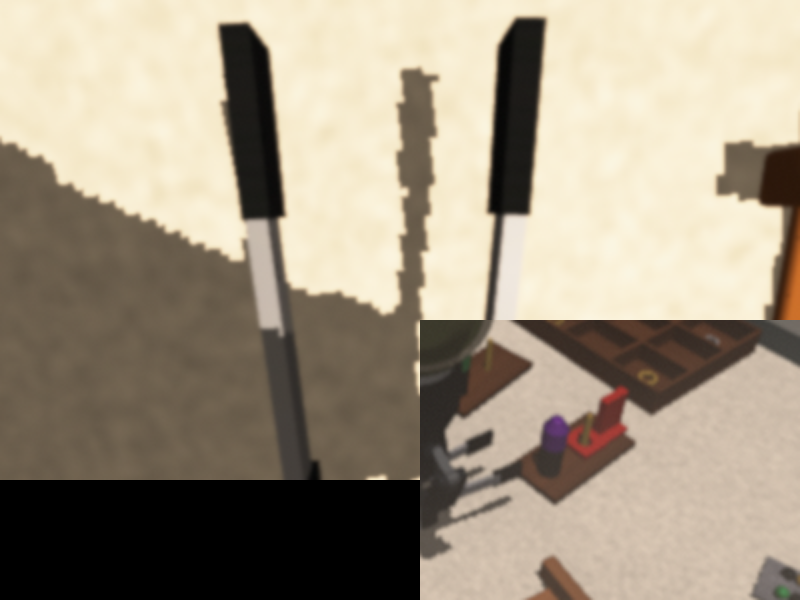

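The tips are level and open about 42 mm, at crop (245,120) and (517,118). In the side inset the purple crystal is straight ahead, with the marker still hanging. I'm advancing 69 mm with a 1.2 mm sideways correction.

carry_out(
  deltas=[
    [0.04,1,1.2,-12,0,0,0],
    [0.04,1,1.2,-26,0,0,0],
    [0.04,1,1.2,-40,0,0,0],
    [0.04,1,1.2,-50,0,0,0],
    [0.04,1,1.2,-55,0,0,0],
  ],
)

```text
time_s: 20.92
eef_pos: [466.8, -131.9, 12.0]
ee_rot: [-0.05, 0.705, -0.05, -0.705]
force: [-0.8, 0.8, -1.2]
grip_width: 0.478
```

```bash
python3 - <<'E'
from h import *
viewer.capture("wrist")
s=ctrl.sense(); M=rot(s["ee_rot"]).as_matrix(); print(s["eef_pos"],s["force"],s["grip_width"]*85)
C=cam("wrist"); im=viewer.capture("wrist"); cv2.imwrite("pics/w10raw.png",im[:,:,::-1])
m=(cv2.cvtColor(im,cv2.COLOR_RGB2GRAY)<40).astype(np.uint8)
for b in blobs(m,60): print(b[1],b[0].round(1))
for b in blobs(mask(im,*PUR),10): print("pur",b[1],b[0].round(1), cast(C,b[0],70)[0].round(1))
print("pred crystal top/shoulder/foot",proj(C,[[569,-145,83],[569,-145,70],[569,-145,45]]).round(1))
E
```

```text
[ 467.04680453 -131.93043404   12.05477252] [-1.08741787  0.28959997  0.02391016] 41.101164463109036
[  49    0   60  124 1677] [81.4 78.3]
[ 257    0   91   95 3396] [299.9  43. ]
[ 231   11   31   98 2087] [246.5  60.2]
[ 365   10   26   98 1925] [376.8  57.5]
[   0   46   45   58 2027] [19.2 78.5]
[ 485  171  155   43 1589] [540.1 187.8]
[   21   230   588   170 43399] [314.8 347. ]
pur [ 274    0   83   60 3851] [314.3  24.8] [ 563.4 -145.2   70. ]
pred crystal top/shoulder/foot [[310.4 -10.3]
 [311.    4.8]
 [311.9  25. ]]
```

Measured in the image, the crystal is centred at column 315.5 and the pads at 311.7, with about 14 mm still to go. I'm finishing the approach.

carry_out(
  deltas=[
    [0.04,0,1.2,-3,0,0,0],
    [0.04,0,1.2,-8,0,0,0],
    [0.04,0,1.2,-12,0,0,0],
    [0.04,0,1.2,-14,0,0,0],
    [0.04,0,1.2,-14,0,0,0],
  ],
)

```text
time_s: 21.65
eef_pos: [480.0, -134.9, 12.0]
ee_rot: [0.05, -0.705, 0.05, 0.705]
force: [-0.0, -0.5, 0.3]
grip_width: 0.48
```

```bash
python3 - <<'E'
from h import *
viewer.capture("wrist")
s=ctrl.sense(); print(s["eef_pos"],s["force"],s["grip_width"]*85)
C=cam("wrist"); im=viewer.capture("wrist"); cv2.imwrite("pics/w11raw.png",im[:,:,::-1])
for b in blobs(mask(im,*PUR),10): print("pur",b[1],b[0].round(1))
m=(cv2.cvtColor(im,cv2.COLOR_RGB2GRAY)<40).astype(np.uint8)
for b in blobs(m,60): print(b[1],b[0].round(1))
print("pred shoulder near/far, foot",proj(C,[[556,-143,70],[569,-145,70],[582,-147,70],[569,-145,45]]).round(1))
E
```

```text
[ 479.86114286 -134.84430809   12.04666311] [-0.2842266   0.84559843 -0.90498358] 40.7463981475684
pur [ 271    6   81   89 5526] [310.8  49.9]
[  38    0   74  152 2718] [77.3 99.7]
[ 231    9  113  110 4626] [270.9  61.3]
[ 364   10   27   98 1945] [376.6  58.5]
[   0   72   49   60 2219] [ 20.7 105.4]
[ 479  197  155   40 1886] [539.  210.4]
[   21   230   588   170 43297] [314.1 346.9]
pred shoulder near/far, foot [[307.5  95.1]
 [307.7  51.6]
 [308.    4.6]
 [309.2  62.1]]
```

The crystal is centred between the pads (column 311.5 for both), so I'm closing.

carry_out(
  deltas=[
    [0.1,0,0,-1.5,0,0,0],
    [0.14,0,0,-1.5,0,0,0],
    [0.18,0,0,-1.5,0,0,0],
    [0.22,0,0,-1.5,0,0,0],
    [0.3,0,0,-1.5,0,0,0],
  ],
  newtons=40,
)

```text
time_s: 22.38
eef_pos: [481.4, -135.1, 12.1]
ee_rot: [0.05, -0.705, 0.05, 0.705]
force: [0.4, -0.9, -1.1]
grip_width: 0.38
```

carry_out(
  deltas=[
    [0.5,0,0,0,0,0,0],
    [1,0,0,0,0,0,0],
    [1,0,0,0,0,0,0],
    [1,0,0,0,0,0,0],
    [1,0,0,0,0,0,0],
  ],
)

```text
time_s: 23.0
eef_pos: [481.4, -135.1, 12.1]
ee_rot: [0.05, -0.705, 0.05, 0.705]
force: [-0.2, 0.0, -0.7]
grip_width: 0.376
```

```bash
python3 - <<'E'
from h import *
s=ctrl.sense(); print(s["eef_pos"],s["force"],s["wrist_torque"],s["grip_width"]*85)
im=viewer.capture("wrist")
for b in blobs(mask(im,*PUR),10): print("pur",b[1],b[0].round(1))
E
```

```text
[ 481.4067588  -135.12119855   12.10304804] [-0.20537841  0.0366679  -0.66436912] [0.03946155 0.01299362 0.04291585] 31.947224717288154
pur [ 271   11   82   89 5495] [311.4  54.8]
```

carry_out(
  deltas=[
    [1,-3,0,0,0,0,0],
    [1,-9,0,0,0,0,0],
    [1,-16,0,0,0,0,0],
    [1,-24,0,0,0,0,0],
    [1,-32,0,0,0,0,0],
  ],
)

```text
time_s: 23.68
eef_pos: [481.5, -135.1, 44.8]
ee_rot: [-0.05, 0.705, -0.05, -0.705]
force: [-0.1, 0.7, -2.0]
grip_width: 0.381
```

carry_out(
  deltas=[
    [1,-8,0,0,0,0,0],
    [1,-16,0,0,0,0,0],
    [1,-24,0,0,0,0,0],
    [1,-31,0,0,0,0,0],
    [1,-35,0,0,0,0,0],
  ],
)

```text
time_s: 24.3
eef_pos: [481.5, -135.2, 79.6]
ee_rot: [-0.05, 0.705, -0.05, -0.705]
force: [0.1, 0.5, -1.2]
grip_width: 0.374
```

carry_out(
  deltas=[
    [1,0,0,0,0,0,0],
    [1,0,0,0,0,0,0],
    [1,0,0,0,0,0,0],
    [1,0,0,0,0,0,0],
    [1,0,0,0,0,0,0],
  ],
)

```text
time_s: 24.92
eef_pos: [481.4, -135.1, 79.0]
ee_rot: [0.05, -0.705, 0.05, 0.705]
force: [-0.4, -0.4, -0.9]
grip_width: 0.378
```

```bash
python3 - <<'E'
from h import *
s=ctrl.sense(); print(s["eef_pos"],s["force"],abs(s["dq"]).max(),s["grip_width"]*85)
im=viewer.capture("wrist"); si=viewer.capture("side"); sc=viewer.capture("scene")
for b in blobs(mask(im,*PUR),10): print("pur",b[1],b[0].round(1))
out=np.zeros((600,800,3),np.uint8)
out[:300,:400]=im[0:300,120:520]; out[:280,410:790]=cv2.resize(si[180:320,330:520],(380,280),interpolation=cv2.INTER_CUBIC)
out[310:590,:400]=cv2.resize(sc[140:280,200:400],(400,280),interpolation=cv2.INTER_CUBIC)
out[300:590,410:790]=cv2.resize(si[150:295,300:490],(380,290))
cv2.imwrite("pics/w12.png",out[:,:,::-1])
E
```

```text
[ 481.37242677 -135.09891887   79.00954205] [-0.39635141 -0.42497529 -0.86178554] 0.0014092472926934155 32.11078641353342
pur [ 271   12   82   88 5464] [311.4  55. ]
```

View pics/w12.png

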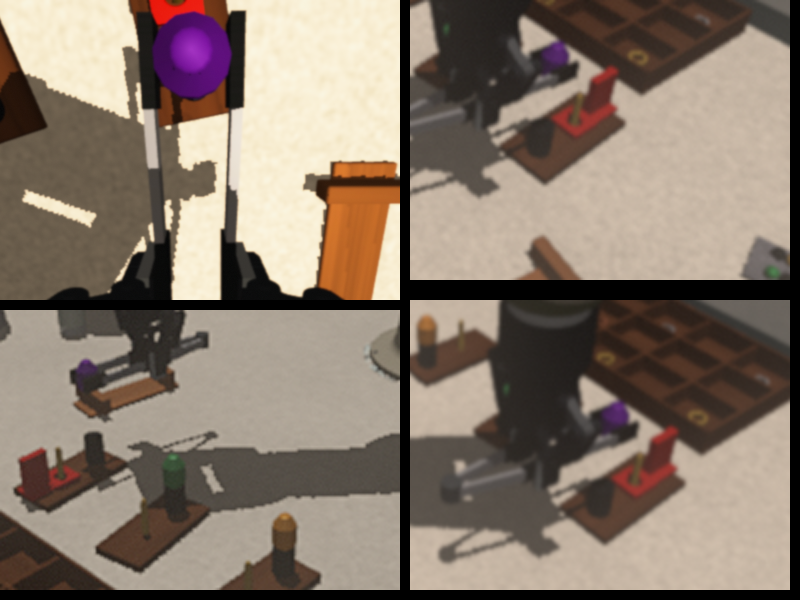

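The crystal is upright in the tongs, about 67 mm up and at the same wrist pixels as before the lift. The riser is empty, the marker is flat on its post, and the other crystals are in place. I'm handing in.

```bash
python3 -c "
from rig import order
print(order.finish_job())"
```

```text
the job is handed in; nothing more can be done
None
```

The job is handed in at about 25 s of the 54 s allowed, with the red marker hung on the purple stand's post and the purple crystal held up in the tongs.

**Last checks:**
- **Marker:** flat on the base and let go. Its hole measured about 2 mm from the post axis (limit 6 mm) after release, and the last pictures still show it hanging flat.
- **Crystal:** upright between the tong pads and lifted 67 mm from the riser. It stayed at the same wrist-camera pixels (within 1 px) as before the lift, so it did not slip.
- **Hold:** steady, with the grip stalled at about 32 mm under a 40 N setting and the arm's joint speeds near zero.
- **Other crystals:** green and amber look to be still on their risers in the last pictures; I did not measure how far they might have moved.

**What disagreed or failed:**
- **First grasp of the tongs missed.** The real fingertips end about 30 mm behind the reported tool point, although the interface text puts them at its end. The fingers only reached the tops of the grip plates and pressed there with about 17 N. The tongs stayed on the rest, and the second, deeper grasp held.
- **Camera lengths read 1–2% short** of the given sizes, which was within the clearances.

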